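Potted plants back on their saucers

TASK

The four little planters on the dresser have been watered and drained: put each one back on the empty saucer of its own shape and size (large round, small round, square, oblong), standing flat inside the saucer's rim. Keep the plants upright, set them down gently without dropping them, and leave the saucers, the alarm clock and the candle where they are.

Things in the scene. Friction and masses are not known exactly. Their poses are not given: they have to be found in the camera images.
- pot_large_round: White ceramic planter, round, straight-sided, 66 mm across, 62 mm high, holding a broad pale-green rosette succulent; 78 mm high in all, the plant inside the pot's outline. Stands upright. Weighs 0.09 to 0.4 kg. Origin: centre of the underside, on the dresser top at the start; z up.
- pot_small_round: White ceramic planter, round, straight-sided, 46 mm across, 46 mm high, holding one ball cactus; 67 mm high in all, the plant inside the pot's outline. Stands upright. Weighs 0.09 to 0.4 kg. Origin: centre of the underside, on the dresser top at the start; z up.
- pot_square: White ceramic planter, square, 56 by 56 mm, upright walls, 56 mm high, holding a spiky green plant; 85 mm high in all, the plant inside the pot's outline. Stands upright. x and y axes lie square to its sides. Weighs 0.09 to 0.4 kg. Origin: centre of the underside, on the dresser top at the start; z up.
- pot_oblong: White ceramic trough planter, 92 mm long (its x axis) by 46 mm wide (its y axis), upright walls, 50 mm high, holding a row of three small plants; 73 mm high in all, the plants inside the pot's outline. Stands upright. Weighs 0.09 to 0.4 kg. Origin: centre of the underside, on the dresser top at the start; z up.
- saucer_large_round: White ceramic drip saucer, empty, rim 10 mm high, floor 4 mm thick, loose. Round, 90 mm across outside, 82 mm inside the rim. Origin: centre of the underside; z up.
- saucer_small_round: White ceramic drip saucer, empty, rim 10 mm high, floor 4 mm thick, loose. Round, 72 mm across outside, 64 mm inside the rim. Origin: centre of the underside; z up.
- saucer_square: White ceramic drip saucer, empty, rim 10 mm high, floor 4 mm thick, loose. Square, 84 mm outside, 76 mm inside the rim; x and y axes lie square to its sides. Origin: centre of the underside; z up.
- saucer_oblong: White ceramic drip saucer, empty, rim 10 mm high, floor 4 mm thick, loose. Oblong, 120 by 74 mm outside, 112 by 66 mm inside the rim; the long way is its x axis. Origin: centre of the underside; z up.
- clock: Bystander: small white alarm clock, 38 mm deep (x), 76 mm wide (y), 72 mm high, loose; the dial faces its -x. Origin: centre of the underside.
- candle: Bystander: amber glass candle jar with a wooden lid, 69 mm across, 62 mm high, loose. Origin: centre of the underside.

How it is judged:
By the outcome, as a careful person would: the job done as asked, in the order asked, and still so for the second after the job is handed in, with the robot touching nothing.
It also fails if it takes over 115 s, if anything falls off the work surface, if the arm or the gripper's body presses on something with over 40 N, if the wrist force passes 120 N, or if a joint passes its speed limit or range.

ROBOT

A 7-joint arm with a two-finger parallel gripper is mounted at the origin on the work surface. World frame = base frame: x ahead of the robot, y to its left, z up, the work surface at z = 0. Lengths are in m, angles in rad, forces in N, time in s.
With the tool pointing down it reaches from about 0.425 to 0.95 m from the base axis. Payload 4.7 kg.
Tool frame: the origin (TCP) lies at the centre of the arm's flange, where the gripper is bolted on; the fingertips stand 182 mm ahead of it and the grasp point (between the pads) lies 164 mm ahead of it; x points along the fingers, y is the direction in which the jaws open and shut, and the axes are right-handed (so a half turn about x gives the same grasp; the last joint's range is limited). The gripper opens to 87 mm and grips with 3 to 60 N. Pads are 19 mm wide; open, the fingers measure 117 mm over their backs; the gripper's body (75 mm by 190 mm) begins 51 mm behind the grasp point.
Start: joints at [1.128, 0.469, -0.049, 1.532, 0.024, 1.141, -0.082], TCP at [0.271, -0.618, 0.405] pointing down, gripper open.
Joint ranges: [-2.59, 2.59], [-0.33, 1.99], [-1.39, 1.29], [0.1, 2.45], [-1.04, 4.18], [0.21, 1.99], [-2.66, 2.66]. Speed limits (rad/s): [2.57, 2.57, 3.14, 3.14, 3.14, 3.14, 3.14].

INTERFACE

Orientations are given as a 3x3 rotation matrix whose columns are the frame's x, y, z axes.
In Python, from bench import get_state, vision, job gives the robot as it stands. The module is installed in compiled form; this text tells all that it offers.
- The arm moves only by the tool servo_tool, never from a script. Its argument "increments" is text: rows parted by semicolons, each of 5 numbers parted by spaces: the shift along the tool's x, y, z in m, then the turn about the tool's x in units of 10 degrees (1.0 is 10 degrees), then the opening, from 0 (shut) to 1 (fully open). In form: x y z spin gripper; .... A call has 1 to 10 rows; each row shifts and turns the commanded pose from where the row before left it, along the tool's axes as they then stand; what a row does not reach is not made up. A row lasts 1/8 s, in which the tool goes at most 62.5 mm and 10.7 degrees, less where a joint would pass 70% of its speed; a pose out of reach is approached as far as the arm can. A call is refused whole if a number of a shift passes 0.0625 or a number of a turn 1, either way. A call with a gripper value outside its range is refused whole. The fingers move at their own pace and stop on an object; "squeeze" is the grip in N (left out, the last holds). Time passes only in rows, so rows that do not move let the fingers close. It gives the time, the measured TCP pose, the force and the opening at its end, in the units of the state.
- get_state(): the state, without advancing time (a new reading comes with each control period).
- vision.get_image(name): name is "scene" or "side" or "wrist"; returns the picture (400x640x3 uint8, red, green, blue); there is no depth.
- vision.camera_model(name): a dict with "mtx" (3x3 intrinsics, pixels), "cam_to_world" (4x4, takes a point from camera to world coordinates). Camera axes: x right, y down, z forward; pixel columns grow to the right and rows downward; lengths in m; the calibration is good to about 2 mm. A picture is of the moment at which its call begins: read the wrist's pose just before it. camera_model takes no time and is no camera call; for the wrist camera it gives the pose at the moment of the call.
- job.finish_job(): hands the job in, once; it reports no verdict.
The state is a dict: "clock": time; "joints": joint angles; "joint_vel": joint speeds; "joint_efforts": joint torques, N m; "position": TCP position; "orientation": TCP orientation; "ft_force": force on the tool from outside, world axes, zero at the start; "wrist_torque": the same for the moment, N m; "gripper_width": opening from 0.0 (shut) to 1.0 (fully open).
Only numpy, scipy, OpenCV 4.12 (cv2) and the standard library are available. Lean on these libraries where they do the work, as an engineer would, in place of code of your own. Each camera call takes 0.05 s, during which the arm holds its last target. There are 200 camera calls.

## Working session

There is one attempt and no reset: what is moved stays moved. The work goes in short steps, Python scripts to look and compute and a tool call to move; the robot and the scene stay as the last step left them, time stands still between calls to the robot, and variables do not carry over. Pictures are saved under pics/ and viewed, about 12 in all and at most 16, crops included, and the job is handed in when it is done.

Besides the shell and the picture viewer there is one more tool, called after "Call:" as name(argument=value, ...) on one line, values as JSON. servo_tool: Moves the arm, as the interface text tells. Its arguments: {"type":"object","properties":{"increments":{"type":"string"},"squeeze":{"type":"number"}},"required":["increments"]}

```bash
mkdir -p pics
python3 - <<'E'
from bench import get_state, vision
import cv2, numpy as np
np.set_printoptions(precision=4,suppress=True)
s=get_state();print(s['clock'],s['position'],s['orientation'],s['gripper_width'])
for n in ['scene','side','wrist']:
    m=vision.camera_model(n);print(n,m['mtx'],m['cam_to_world'])
    im=vision.get_image(n);cv2.imwrite(f'pics/{n}0.png',im[:,:,::-1])
E
```

```text
0.0 [ 0.2713 -0.6178  0.4037] [[-0.0009  0.4021 -0.9156]
 [ 0.0018 -0.9156 -0.4021]
 [-1.     -0.002   0.0001]] 0.998889198793039
scene [[366.5095   0.     322.9888]
 [  0.     366.5095 197.1814]
 [  0.       0.       1.    ]] [[ 0.8707  0.2742 -0.4083  0.9273]
 [ 0.4917 -0.5029  0.7109 -0.6631]
 [-0.0104 -0.8197 -0.5727  0.5912]
 [ 0.      0.      0.      1.    ]]
side [[397.3113   0.     322.1968]
 [  0.     397.3113 191.6338]
 [  0.       0.       1.    ]] [[ 0.9956 -0.0665  0.0668  0.4836]
 [-0.0939 -0.6441  0.7591 -0.7148]
 [-0.0075 -0.762  -0.6475  0.6657]
 [ 0.      0.      0.      1.    ]]
wrist [[345.3676   0.     315.9207]
 [  0.     345.3676 195.1569]
 [  0.       0.       1.    ]] [[ 0.4019 -0.8857 -0.2323  0.3342]
 [-0.9157 -0.3894 -0.0996 -0.5908]
 [-0.0022  0.2527 -0.9675  0.384 ]
 [ 0.      0.      0.      1.    ]]
```

View pics/scene0.png

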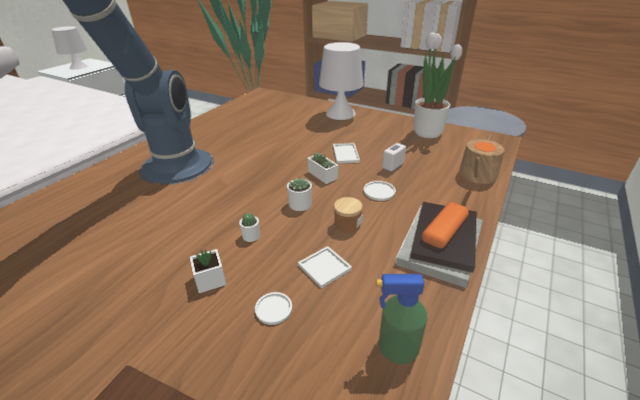

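View pics/side0.png

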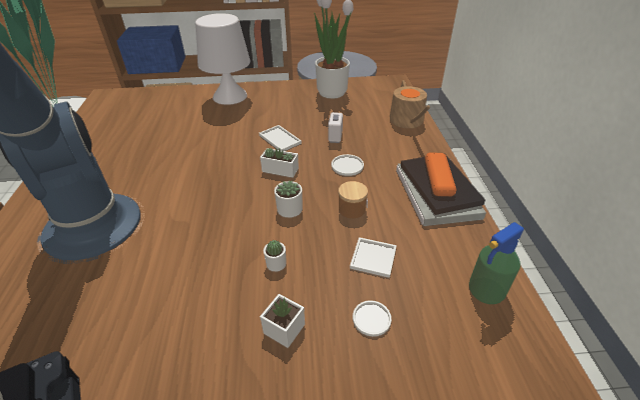

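Both views show everything. In the side view, the pots are square (282,320), small round (275,256), large round (289,198) and oblong (280,161). The saucers are round (372,319), square (373,258), round (348,165) and oblong (280,138), with the candle at (352,200) and the clock at (335,127).

```bash
cat > h.py <<'E'
import numpy as np, cv2
from bench import get_state, vision
np.set_printoptions(precision=4,suppress=True)
def ray(m,px,z):
    px=np.atleast_2d(np.asarray(px,float)); K=m['mtx'];T=m['cam_to_world']
    d=np.c_[(px-[K[0,2],K[1,2]])/[K[0,0],K[1,1]],np.ones(len(px))]@T[:3,:3].T
    return (T[:3,3]+d*((z-T[2,3])/d[:,2])[:,None])[:,:2]
def white(im):
    hsv=cv2.cvtColor(im,cv2.COLOR_RGB2HSV)
    return ((hsv[...,1]<60)&(hsv[...,2]>110)).astype(np.uint8)*255
def blobs(n,im,amin=150):
    cs,_=cv2.findContours(white(im),cv2.RETR_EXTERNAL,cv2.CHAIN_APPROX_NONE)
    return [c for c in cs if cv2.contourArea(c)>amin]
E
python3 - <<'E'
from h import *
for n in ['scene','side']:
    im=cv2.imread(f'pics/{n}0.png')[:,:,::-1].copy(); m=vision.camera_model(n)
    for c in blobs(n,im):
        M=cv2.moments(c); p=(M['m10']/M['m00'],M['m01']/M['m00'])
        g=ray(m,c[:,0],0.006); g=g[np.isfinite(g).all(1)]
        if not(.3<ray(m,p,0)[0,0]<1.1 and p[1]>120): continue
        r=cv2.minAreaRect((g*1000).astype(np.float32))
        print(n,np.round(p),'z6rect',np.round(r[0]),np.round(r[1]),round(r[2]),'z28',ray(m,p,.028)[0])
E
```

```text
scene [273. 308.] z6rect [ 609. -311.] [72. 76.] 29 z28 [ 0.6218 -0.3248]
scene [209. 276.] z6rect [ 423. -297.] [ 62. 121.] 53 z28 [ 0.4578 -0.3233]
scene [324. 266.] z6rect [ 641. -163.] [91. 94.] 68 z28 [ 0.6535 -0.1847]
scene [250. 231.] z6rect [ 415. -144.] [48. 98.] 41 z28 [ 0.4431 -0.17  ]
scene [428. 261.] z6rect [843.  37.] [158. 239.] 3 z28 [ 0.8396 -0.0641]
scene [379. 190.] z6rect [634. 171.] [92. 97.] 29 z28 [0.6448 0.1384]
scene [300. 194.] z6rect [439.  48.] [ 71. 161.] 31 z28 [0.4628 0.0176]
scene [552. 301.] z6rect [1084.   76.] [793. 269.] 90 z28 [ 1.076  -0.0546]
scene [394. 156.] z6rect [597. 385.] [ 69. 194.] 15 z28 [0.6114 0.3412]
scene [333. 162.] z6rect [433. 271.] [271. 153.] 83 z28 [0.4606 0.2172]
side [587. 335.] z6rect [ 986. -384.] [26. 58.] 0 z28 [ 0.9695 -0.3963]
side [372. 318.] z6rect [ 610. -313.] [73. 71.] 84 z28 [ 0.6047 -0.3266]
side [283. 320.] z6rect [ 444. -298.] [84. 82.] 53 z28 [ 0.4451 -0.3144]
side [276. 260.] z6rect [ 431. -146.] [48. 80.] 7 z28 [ 0.4332 -0.1749]
side [373. 257.] z6rect [ 640. -166.] [93. 86.] 68 z28 [ 0.6348 -0.1865]
side [559. 310.] z6rect [ 970. -308.] [369.  57.] 90 z28 [ 0.9489 -0.3433]
side [289. 203.] z6rect [461.  43.] [138.  70.] 87 z28 [ 0.4654 -0.0018]
side [415. 198.] z6rect [784.  38.] [ 38. 236.] 3 z28 [ 0.7715 -0.0132]
side [347. 165.] z6rect [632. 169.] [98. 90.] 84 z28 [0.6264 0.1378]
side [280. 151.] z6rect [448. 264.] [122. 276.] 3 z28 [0.4468 0.22  ]
side [335. 127.] z6rect [622. 377.] [177.  45.] 82 z28 [0.617  0.3357]
side [472. 167.] z6rect [971. 198.] [633.  58.] 90 z28 [0.9546 0.0938]
```

View pics/wrist0.png

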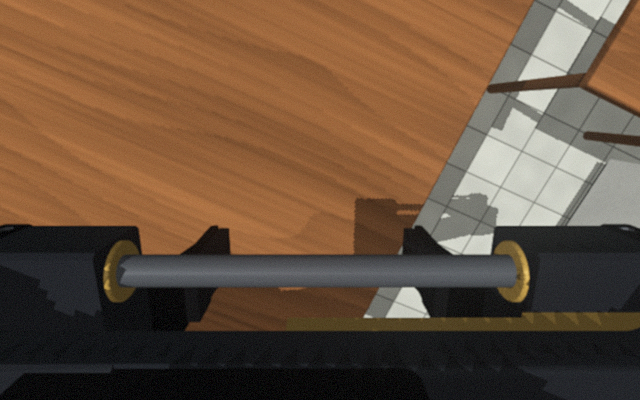

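Wrist view shows only bare dresser for now. I'm turning the tool square to the world axes and flying over the row of pots to measure from above.

Call:
servo_tool(increments="0 0 0 0.8 1; 0 0 0 0.8 1; 0 0 0 0.77 1; -0.006 -0.056 -0.02 0 1; -0.006 -0.056 -0.02 0 1; -0.006 -0.056 -0.02 0 1; -0.006 -0.056 -0.02 0 1; -0.006 -0.056 -0.02 0 1; -0.006 -0.056 -0.02 0 1; -0.006 -0.056 -0.02 0 1", squeeze=20)

```text
clock: 1.4
position: [0.4116, -0.224, 0.447]
orientation: [[0.0, 0.0, -1.0], [-0.0, -1.0, -0.0], [-1.0, 0.0, -0.0]]
ft_force: [1.1, 0.4, -0.5]
gripper_width: 1.0
```

```bash
cat > shot.py <<'E'
from h import *; import sys,pickle
s=get_state();m=vision.camera_model('wrist');im=vision.get_image('wrist')
t=sys.argv[1];cv2.imwrite(f'pics/w{t}.png',im[:,:,::-1]);pickle.dump((m,s),open(f'pics/w{t}.pkl','wb'))
print(s['clock'],s['position'],s['orientation'].tolist(),s['gripper_width'],s['ft_force'])
E
python3 shot.py 1
```

```text
1.4 [ 0.4116 -0.224   0.447 ] [[0.0003131404791635, 0.00011311202491678712, -0.9999999445743534], [-0.00029874526559712367, -0.9999999489678808, -0.00011320557465465243], [-0.9999999063471489, 0.0002987806982868661, -0.00031310667150140283]] 1.000256564460878 [ 1.1404  0.4073 -0.4851]
```

View pics/w1.png

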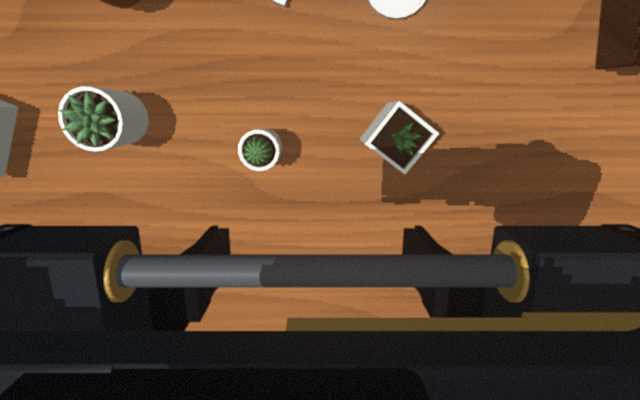

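Call:
servo_tool(increments="0 -0.058 -0.004 0 1; 0 -0.058 -0.004 0 1; 0 -0.058 -0.004 0 1; 0 -0.058 -0.004 0 1; 0 -0.058 -0.004 0 1; 0 0 0 0 1")

```text
clock: 2.2
position: [0.4309, 0.0682, 0.4469]
orientation: [[0.0, 0.009, -1.0], [0.001, -1.0, -0.009], [-1.0, -0.001, -0.0]]
ft_force: [0.1, -0.9, -0.7]
gripper_width: 0.997
```

```bash
python3 shot.py 2
```

```text
2.2 [0.4309 0.0682 0.4469] [[0.0004636585331840347, 0.009414477373716111, -0.9999555753314967], [0.00140402653546024, -0.9999547033428052, -0.009413818146228402], [-0.9999989068645286, -0.001399599364933465, -0.0004768557070525404]] 0.9974970315422755 [ 0.1293 -0.8879 -0.6893]
```

View pics/w2.png

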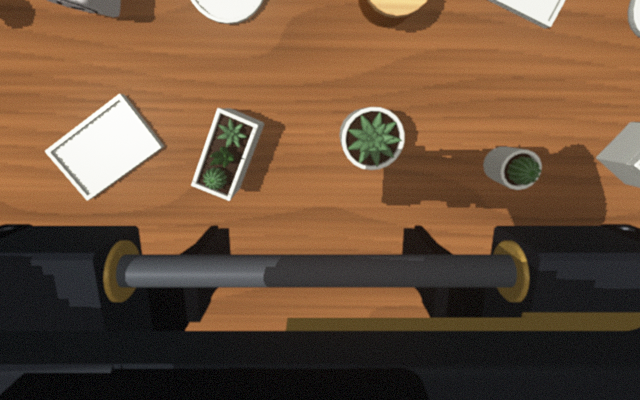

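The rims are clear. In w1 the small pot is at (259,150) and the square pot at (402,137). In w2 the large pot is at (372,138), the oblong pot at about (226,153), and the oblong saucer has corners (121,94), (165,146), (90,200) and (46,152). Next I measure them from the bright rim masks.

```bash
cat > meas.py <<'E'
from h import *; import pickle
def meas(t,box,z,thr,rnd):
    m,s=pickle.load(open(f'pics/w{t}.pkl','rb')); im=cv2.imread(f'pics/w{t}.png')
    x0,y0,x1,y1=box; sub=im[y0:y1,x0:x1]
    mk=((sub.min(2)>thr)).astype(np.uint8)
    n,l,st,_=cv2.connectedComponentsWithStats(mk); k=1+np.argmax(st[1:,4])
    pts=np.argwhere(l==k)[:,::-1]+[x0,y0]
    g=(ray(m,pts,z)*1000).astype(np.float32)
    if rnd: c=cv2.minEnclosingCircle(g); return np.round(c[0],1),round(2*c[1],1),len(pts)
    r=cv2.minAreaRect(g); return np.round(r[0],1),np.round(r[1],1),round(r[2],1),len(pts)
E
python3 - <<'E'
from meas import *
for thr in (150,175,200,215):
    print(thr);
    for a in [('large',2,(330,95,415,180),.062,1),('small',1,(230,120,290,180),.046,1),('square',1,(350,90,450,180),.056,0),('oblong',2,(180,100,275,210),.050,0),('s_obl',2,(35,85,175,208),.010,0)]:
        try: print(a[0],*meas(a[1],a[2],a[3],thr,a[4]))
        except Exception as e: print(a[0],e)
E
```

```text
150
large [467.3  10.1] 67.6 644
small [ 432.2 -160.8] 46.2 484
square [ 448. -313.] [63.3 56.4] 53.2 966
oblong [445.3 169.9] [46.7 92.7] 67.5 994
s_obl [446.2 326.3] [ 75.6 122.3] 34.1 6033
175
large [466.5   9.6] 65.9 556
small [ 432.  -160.8] 45.7 434
square [ 446.  -315.4] [56.7 56.1] 53.1 548
oblong [445.3 169.9] [45.9 91.9] 67.4 867
s_obl [446.3 326.4] [ 75.  121.3] 34.1 5829
200
large [466.4   9.5] 65.2 467
small [ 432.1 -160.5] 45.2 382
square [ 446.  -315.5] [55.7 55.6] 53.4 466
oblong [445.3 170.1] [45.6 91.8] 67.3 744
s_obl [446.2 326.4] [ 74.7 120.9] 34.2 5701
215
large [466.4   9.4] 64.4 393
small [ 431.9 -160.6] 44.8 327
square [ 446.2 -315.5] [55.4 55.1] 53.2 402
oblong [445.3 170. ] [45.  90.9] 67.4 648
s_obl [446.3 326.4] [ 74.4 120.4] 34.2 5561
```

Measured sizes match the spec to about 1 mm. One more overhead look is needed for the three far saucers.

Call:
servo_tool(increments="0 0.047 -0.038 0 1; 0 0.047 -0.038 0 1; 0 0.047 -0.038 0 1; 0 0 0 0 1")

```text
clock: 2.75
position: [0.5466, -0.0841, 0.4454]
orientation: [[-0.001, -0.011, -1.0], [-0.002, -1.0, 0.011], [-1.0, 0.002, 0.001]]
ft_force: [-0.3, 1.0, -1.1]
gripper_width: 1.001
```

```bash
python3 shot.py 3
```

```text
2.75 [ 0.5466 -0.0841  0.4454] [[-0.001429367260399105, -0.010948515996376144, -0.9999390415953925], [-0.0017935807309244355, -0.9999384266373664, 0.010951073104951315], [-0.9999973699852397, 0.0018091245024669715, 0.0014096422021271646]] 1.0007565808536971 [-0.2686  1.0286 -1.0753]
```

View pics/w3.png

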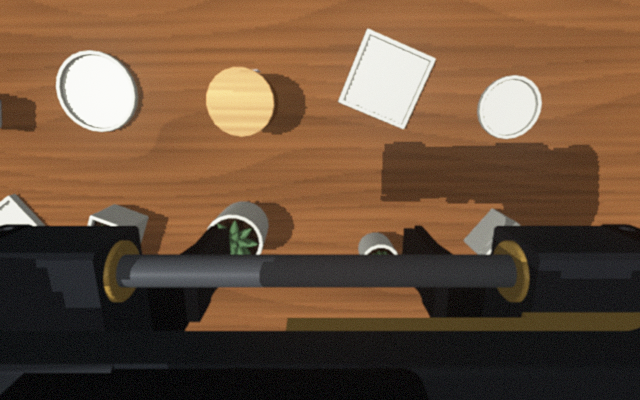

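Saucers in view: large (98,91), square (387,79) and small (510,107), with the candle at (240,101). I'll measure these while moving above the large pot.

Run:
```python
from meas import *
for thr in (165,185,200):
    print(thr);
    for a in [('s_large',3,(45,40,150,140),.010,1),('s_square',3,(330,20,445,135),.010,0),('s_small',3,(470,68,550,143),.010,1)]:
        print(a[0],*meas(a[1],a[2],a[3],thr,a[4]))
```

```text
165
s_large [632.2 168.1] 89.9 4623
s_square [ 641.2 -166.4] [84.7 84.7] 67.6 5676
s_small [ 609.6 -312.3] 72.3 2999
185
s_large [632. 168.] 89.5 4508
s_square [ 641.2 -166.3] [84.1 84. ] 67.6 5488
s_small [ 609.3 -312.2] 71.4 2858
200
s_large [632.2 168.1] 89.0 4401
s_square [ 641.2 -166.3] [83.8 83.8] 67.6 5304
s_small [ 609.5 -312.3] 70.8 2749
```

Call:
servo_tool(increments="0 -0.047 0.04 0 1; 0 -0.047 0.04 0 1; 0.05 0 0 0 1; 0.05 0 0 0 1; 0.04 0 0 0 1; 0 0 0 0 1")

```text
clock: 3.55
position: [0.4634, 0.0168, 0.3047]
orientation: [[-0.007, 0.001, -1.0], [-0.001, -1.0, -0.001], [-1.0, 0.001, 0.007]]
ft_force: [-0.3, 0.5, 0.6]
gripper_width: 0.998
```

Call:
servo_tool(increments="0.02 0.007 -0.003 0 1; 0.04 0 0 0 1; 0.03 0 0 0 1; 0.01 0 0 0 1; 0 0 0 0 1")

```text
clock: 4.18
position: [0.4689, 0.0101, 0.2078]
orientation: [[0.001, 0.0, -1.0], [-0.0, -1.0, -0.0], [-1.0, 0.0, -0.001]]
ft_force: [-0.3, 0.7, 0.6]
gripper_width: 0.998
```

Call:
servo_tool(increments="0.003 0 0.002 0 0.7; 0 0 0 0 0.6; 0 0 0 0 0.6; 0 0 0 0 0.6; 0 0 0 0 0.6; 0 0 0 0 0.6", squeeze=25)

```text
clock: 4.92
position: [0.4666, 0.01, 0.2043]
orientation: [[0.001, 0.0, -1.0], [-0.0, -1.0, -0.0], [-1.0, 0.0, -0.001]]
ft_force: [-1.1, -0.6, 5.3]
gripper_width: 0.746
```

Call:
servo_tool(increments="-0.02 0 0 0 0.5; -0.04 0 0 0 0.5; -0.04 0 0 0 0.5; 0 -0.02 -0.02 0 0.5; 0 -0.035 -0.037 0 0.5; 0 -0.04 -0.042 0 0.5; 0 -0.04 -0.042 0 0.5; 0 -0.023 -0.0245 0 0.5; 0 0 0 0 0.5; 0 0 0 0 0.5")

```text
clock: 6.18
position: [0.6311, 0.1673, 0.3026]
orientation: [[-0.003, -0.0, -1.0], [-0.002, -1.0, 0.0], [-1.0, 0.002, 0.003]]
ft_force: [1.1, -0.8, -2.9]
gripper_width: 0.742
```

```bash
python3 shot.py 4
```

```text
6.175 [0.6311 0.1673 0.3026] [[-0.002620593529170869, -0.00012849598069714367, -0.9999965579832452], [-0.001531391145177379, -0.9999988186405069, 0.0001325094387226989], [-0.9999953936547484, 0.0015317331274810628, 0.0026203936557007124]] 0.7418211708298134 [ 1.0575 -0.796  -2.9328]
```

View pics/w4.png

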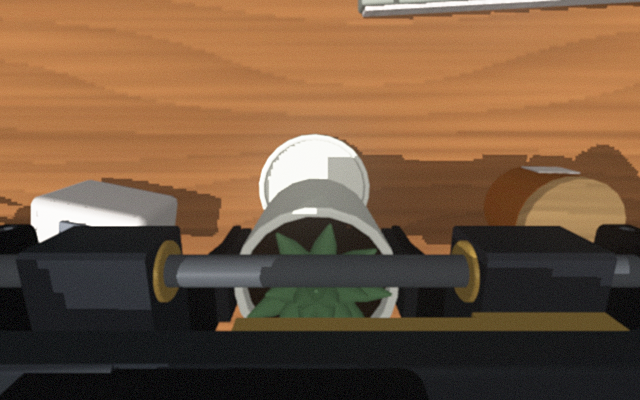

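Held straight, and the saucer (315,185) lines up with the pot in y. The clock (100,210) and candle (560,210) are clear. Lowering now.

Call:
servo_tool(increments="0.025 0 -0.001 0 0.5; 0.035 0 0 0 0.5; 0.02 0 0 0 0.5; 0.009 0 0 0 0.5; 0.002 0 0 0 0.5; 0 0 0 0 0.5; 0 0 0 0 0.5")

```text
clock: 7.1
position: [0.6332, 0.1682, 0.2138]
orientation: [[0.002, 0.0, -1.0], [0.0, -1.0, -0.0], [-1.0, -0.0, -0.002]]
ft_force: [-0.2, -0.7, -2.4]
gripper_width: 0.742
```

Call:
servo_tool(increments="0.003 0 0 0 0.5; 0.001 0 0 0 0.5; 0.001 0 0 0 0.5; 0 0 0 0 0.5")

```text
clock: 7.6
position: [0.6328, 0.168, 0.2084]
orientation: [[-0.0, 0.0, -1.0], [-0.0, -1.0, -0.0], [-1.0, 0.0, 0.0]]
ft_force: [-3.0, -1.3, 3.7]
gripper_width: 0.744
```

Call:
servo_tool(increments="0 0 0 0 0.8; 0 0 0 0 0.9; 0 0 0 0 0.95; 0 0 0 0 0.95; -0.02 0 0 0 0.95; -0.04 0 0 0 0.95; -0.04 0 0 0 1; 0 0 0 0 1")

```text
clock: 8.6
position: [0.634, 0.1689, 0.3133]
orientation: [[0.009, 0.0, -1.0], [0.003, -1.0, -0.0], [-1.0, -0.003, -0.009]]
ft_force: [0.1, -0.5, -0.3]
gripper_width: 0.997
```

Call:
servo_tool(increments="0 0.045 0.028 0 1; 0 0.051 0.031 0 1; 0 0.051 0.031 0 1; 0 0.051 0.031 0 1; 0 0.051 0.031 0 1; 0 0.051 0.031 0 1; 0 0.029 0.018 0 1; 0 0 0 0 1; 0 0 0 0 1")

```text
clock: 9.72
position: [0.4323, -0.1603, 0.308]
orientation: [[0.001, 0.001, -1.0], [0.0, -1.0, -0.001], [-1.0, -0.0, -0.001]]
ft_force: [-0.2, 0.9, -0.1]
gripper_width: 0.999
```

```bash
python3 shot.py 5
python3 - <<'E'
from h import *
im=vision.get_image('side');cv2.imwrite('pics/s5.png',cv2.resize(im[100:350,200:440,::-1],None,fx=2.4,fy=2.4))
E
```

```text
9.725 [ 0.4323 -0.1603  0.308 ] [[0.0009025090545711803, 0.0010694636627207328, -0.9999990208619611], [0.00023734920119774253, -0.9999994001848687, -0.0010692498583801586], [-0.9999995645712868, -0.00023638396112134644, -0.000902762349578553]] 0.9987994417224226 [-0.2334  0.9132 -0.0974]
```

View pics/s5.png

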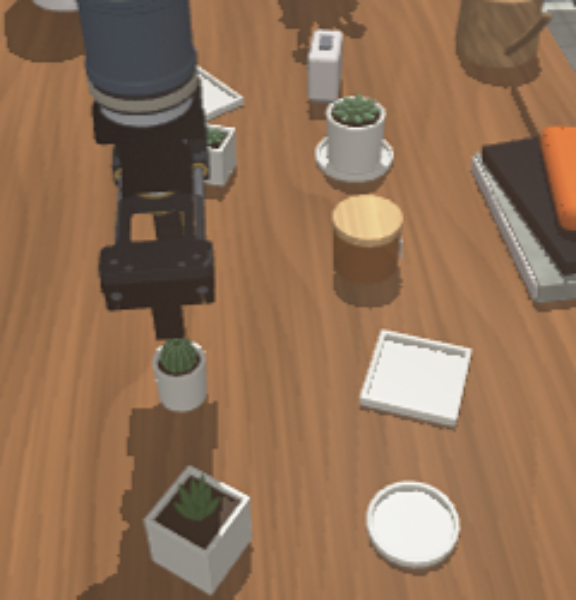

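The large pot stands centred in its saucer at crop (355,140), and the gripper is above the small pot at (180,370).

Call:
servo_tool(increments="0.04 0 0 0 1; 0.05 0 0 0 1; 0.02 0 0 0 1; 0.004 0 0 0 0.8; 0 0 0 0 0.6; 0 0 0 0 0.3; 0 0 0 0 0.3; 0 0 0 0 0.3; 0 0 0 0 0.3; 0 0 0 0 0.3")

```text
clock: 11.08
position: [0.4321, -0.161, 0.1943]
orientation: [[0.001, 0.0, -1.0], [-0.0, -1.0, -0.0], [-1.0, 0.0, -0.001]]
ft_force: [-1.1, 1.0, 6.0]
gripper_width: 0.509
```

Call:
servo_tool(increments="-0.02 0 0 0 0.3; -0.04 0 0 0 0.3; -0.045 0 0 0 0.3; 0 0.019 -0.022 0 0.3; 0 0.036 -0.042 0 0.3; 0 0.038 -0.045 0 0.3; 0 0.036 -0.042 0 0.3; 0 0.022 -0.0265 0 0.3; 0 0 0 0 0.3; 0 0 0 0 0.3")

```text
clock: 12.32
position: [0.6087, -0.3113, 0.2977]
orientation: [[-0.002, 0.001, -1.0], [0.001, -1.0, -0.001], [-1.0, -0.001, 0.002]]
ft_force: [-0.0, 0.7, -1.4]
gripper_width: 0.513
```

Call:
servo_tool(increments="0.025 0 0 0 0.3; 0.035 0 0 0 0.3; 0.02 0 0 0 0.3; 0.009 0 0 0 0.3; 0.002 0 0 0 0.3; 0 0 0 0 0.3; 0 0 0 0 0.3")

```text
clock: 13.2
position: [0.6098, -0.3121, 0.2089]
orientation: [[0.002, 0.0, -1.0], [-0.001, -1.0, -0.0], [-1.0, 0.001, -0.002]]
ft_force: [0.0, 0.2, -1.8]
gripper_width: 0.513
```

Call:
servo_tool(increments="0.005 0 0 0 0.3; 0.003 0 0 0 0.3; 0.001 0 0 0 0.3; 0.001 0 0 0 0.3; 0.001 0 0 0 0.3; 0 0 0 0 0.3")

```text
clock: 13.95
position: [0.6093, -0.3119, 0.1984]
orientation: [[-0.001, 0.0, -1.0], [-0.0, -1.0, -0.0], [-1.0, 0.0, 0.001]]
ft_force: [-5.1, 1.1, 8.6]
gripper_width: 0.513
```

Call:
servo_tool(increments="0 0 0 0 0.6; 0 0 0 0 0.7; 0 0 0 0 0.75; 0 0 0 0 0.75; -0.02 0 0 0 0.75; -0.045 0 0 0 0.8; -0.05 0 0 0 1; 0 0 0 0 1")

```text
clock: 14.95
position: [0.6111, -0.3122, 0.3187]
orientation: [[0.011, 0.0, -1.0], [-0.005, -1.0, -0.0], [-1.0, 0.005, -0.011]]
ft_force: [0.1, 0.5, -0.4]
gripper_width: 0.936
```

Call:
servo_tool(increments="0 0.001 0.05 0 1; 0 0.001 0.06 0 1; 0 0.001 0.0535 0 1; 0 0 0 0.92 1; 0 0 0 0.92 1; 0 0 0 0.92 1; 0 0 0 0.92 1; 0 0 0 0 1; 0 0 0 0 1")

```text
clock: 16.08
position: [0.4459, -0.3148, 0.3118]
orientation: [[0.0, -0.597, -0.802], [0.0, -0.802, 0.597], [-1.0, -0.0, -0.0]]
ft_force: [1.0, 0.8, 0.6]
gripper_width: 1.002
```

```bash
python3 shot.py 6
python3 - <<'E'
from h import *
im=vision.get_image('side');cv2.imwrite('pics/s6.png',cv2.resize(im[100:350,200:440,::-1],None,fx=2.4,fy=2.4))
E
```

```text
16.075 [ 0.4459 -0.3148  0.3118] [[1.4656620550565538e-05, -0.5968813989425386, -0.8023294805636784], [1.9443710962506034e-05, -0.8023294803280928, 0.596881399122468], [-0.9999999997035627, -2.4348526697361806e-05, -1.538493496367291e-07]] 1.0016664587885373 [0.9797 0.7567 0.5661]
```

View pics/s6.png

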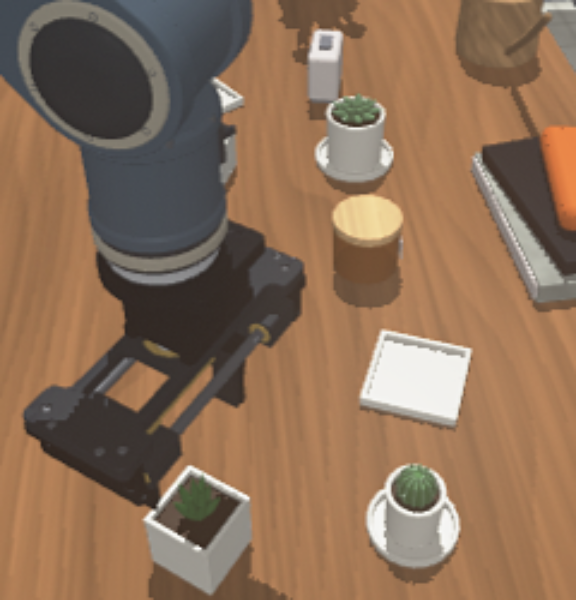

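The small pot stands in its saucer at crop (413,520), and the gripper is aligned with the square pot.

Call:
servo_tool(increments="0.04 0 0 0 1; 0.04 0 0 0 1; 0.02 0 0 0 1; 0.006 0 0 0 0.9; 0 0 0 0 0.7; 0 0 0 0 0.4; 0 0 0 0 0.4; 0 0 0 0 0.4; 0 0 0 0 0.4; 0 0 0 0 0.4")

```text
clock: 17.42
position: [0.4462, -0.3153, 0.2067]
orientation: [[0.001, -0.599, -0.801], [-0.001, -0.801, 0.599], [-1.0, 0.0, -0.002]]
ft_force: [-1.1, 0.3, 5.7]
gripper_width: 0.643
```

Call:
servo_tool(increments="-0.02 0 0 0 0.4; -0.04 0 0 0 0.4; -0.04 0 0 -0.72 0.4; 0 0 0 -0.72 0.4; 0 -0.021 -0.0124 0 0.4; 0 -0.051 -0.0296 0 0.4; 0 -0.053 -0.0309 0 0.4; 0 -0.051 -0.0296 0 0.4; 0 -0.0361 -0.021 0 0.4; 0 0 0 0 0.4")

```text
clock: 18.68
position: [0.6429, -0.1613, 0.3047]
orientation: [[0.0, -0.375, -0.927], [0.003, -0.927, 0.375], [-1.0, -0.003, 0.001]]
ft_force: [-1.0, -0.8, -3.9]
gripper_width: 0.639
```

Call:
servo_tool(increments="0 0 0 0 0.4; 0.02 0 0 0 0.4; 0.035 0 0 0 0.4; 0.02 0 0 0 0.4; 0.01 0 0 0 0.4; 0 0 0 0 0.4; 0 0 0 0 0.4")

```text
clock: 19.55
position: [0.6415, -0.166, 0.2219]
orientation: [[0.002, -0.381, -0.925], [-0.0, -0.925, 0.381], [-1.0, -0.0, -0.002]]
ft_force: [0.2, -0.0, -4.1]
gripper_width: 0.641
```

Call:
servo_tool(increments="0.005 0 0 0 0.4; 0.003 0 0 0 0.4; 0.001 0 0 0 0.4; 0.001 0 0 0 0.4; 0.001 0 0 0 0.4; 0 0 0 0 0.4")

```text
clock: 20.3
position: [0.6409, -0.1659, 0.2108]
orientation: [[0.0, -0.381, -0.925], [-0.0, -0.925, 0.381], [-1.0, 0.0, -0.0]]
ft_force: [-3.2, 0.9, 5.4]
gripper_width: 0.64
```

Call:
servo_tool(increments="0 0 0 0 0.7; 0 0 0 0 0.8; 0 0 0 0 0.85; 0 0 0 0 0.85; -0.02 0 0 0 0.85; -0.04 0 0 0 0.9; -0.045 0 0 0 1; 0 0 0 0 1; 0 0 0 0 1")

```text
clock: 21.42
position: [0.6406, -0.1659, 0.3156]
orientation: [[0.001, -0.381, -0.925], [-0.0, -0.925, 0.381], [-1.0, 0.0, -0.001]]
ft_force: [-0.9, 0.3, -0.4]
gripper_width: 0.99
```

Call:
servo_tool(increments="0 -0.0307 0.0401 0 1; 0 -0.0366 0.0479 0 1; 0 -0.0366 0.0479 0 1; 0 -0.0366 0.0479 0 1; 0 -0.0366 0.0479 0 1; 0 -0.0354 0.0463 0 1; 0 -0.0236 0.0309 0 1; 0 0 0 0 1; 0 0 0 0 1; 0 0 0 0 1")

```text
clock: 22.68
position: [0.4459, 0.1687, 0.3143]
orientation: [[-0.001, -0.383, -0.924], [-0.001, -0.924, 0.383], [-1.0, 0.001, 0.0]]
ft_force: [0.1, 1.0, 0.4]
gripper_width: 1.001
```

```bash
python3 shot.py 7
python3 - <<'E'
from h import *
im=vision.get_image('side');cv2.imwrite('pics/s7.png',cv2.resize(im[100:350,200:440,::-1],None,fx=2.4,fy=2.4))
E
```

```text
22.675 [0.4459 0.1687 0.3143] [[-0.0005467252815261867, -0.3834651578620611, -0.9235551817824915], [-0.0007196417164690882, -0.9235549297913281, 0.3834654792467435], [-0.9999995916035498, 0.0008742791083685864, 0.00022897330458511938]] 1.000872992056968 [0.1009 1.0038 0.4223]
```

View pics/s7.png

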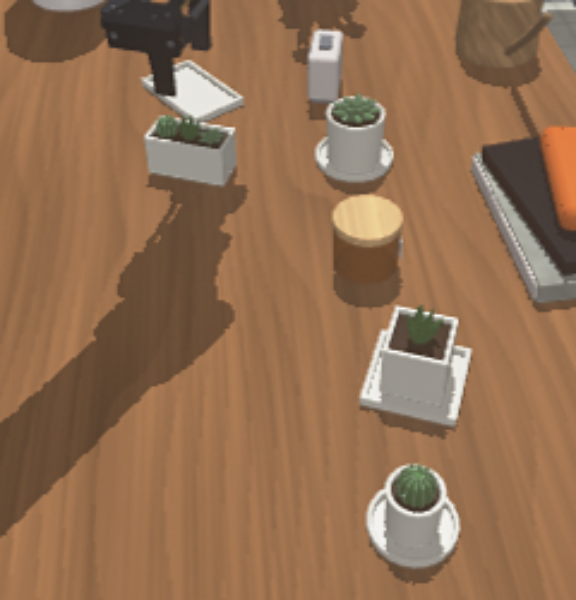

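View pics/w7.png

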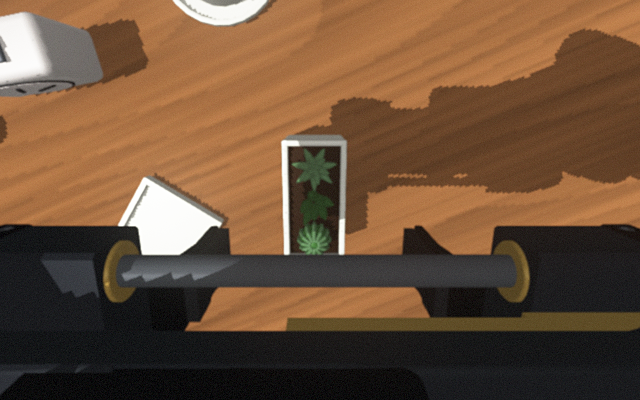

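The square pot stands in its saucer at crop (417,370). The oblong pot (315,195) is square to the jaws and nearly centred between the fingers.

Call:
servo_tool(increments="0.04 -0.001 0.001 0 1; 0.04 0 0 0 1; 0.02 0 0 0 1; 0.008 0 0 0 0.8; 0 0 0 0 0.6; 0 0 0 0 0.3; 0 0 0 0 0.3; 0 0 0 0 0.3; 0 0 0 0 0.3; 0 0 0 0 0.3")

```text
clock: 24.02
position: [0.4448, 0.1712, 0.2073]
orientation: [[0.001, -0.381, -0.924], [-0.0, -0.924, 0.381], [-1.0, 0.0, -0.001]]
ft_force: [0.3, -0.4, 5.5]
gripper_width: 0.525
```

Call:
servo_tool(increments="-0.02 0 0 0 0.3; -0.04 0 0 0 0.3; -0.04 0 0 0 0.3; 0 -0.0216 0.0087 0 0.3; 0 -0.0504 0.0202 0 0.3; 0 -0.0504 0.0202 0 0.3; 0 -0.0216 0.0087 0 0.3; 0 0 0 0 0.3")

```text
clock: 25.02
position: [0.4452, 0.3211, 0.3057]
orientation: [[-0.002, -0.377, -0.926], [-0.0, -0.926, 0.377], [-1.0, 0.001, 0.002]]
ft_force: [-0.6, -0.1, -2.5]
gripper_width: 0.524
```

Call:
servo_tool(increments="0 0 0 0.5 0.3; 0 0 0 0.8 0.3; 0 0 0 0.85 0.3; 0 0 0 0.8 0.3; 0 0 0 0.4 0.3; 0 0 0 0 0.3; 0 0 0 0 0.3")

```text
clock: 25.9
position: [0.4467, 0.3175, 0.3058]
orientation: [[-0.003, -0.827, -0.563], [-0.001, -0.563, 0.827], [-1.0, 0.003, 0.001]]
ft_force: [-0.6, 0.1, -2.8]
gripper_width: 0.529
```

```bash
python3 shot.py 8
```

```text
25.9 [0.4467 0.3175 0.3058] [[-0.0031365988848893298, -0.8266044516285772, -0.5627745927947122], [-0.0005519107302617935, -0.5627758444933432, 0.8266093661756745], [-0.9999949285581309, 0.0029033433526678334, 0.001308990219744622]] 0.5285571472093696 [-0.63    0.0943 -2.8384]
```

View pics/w8.png

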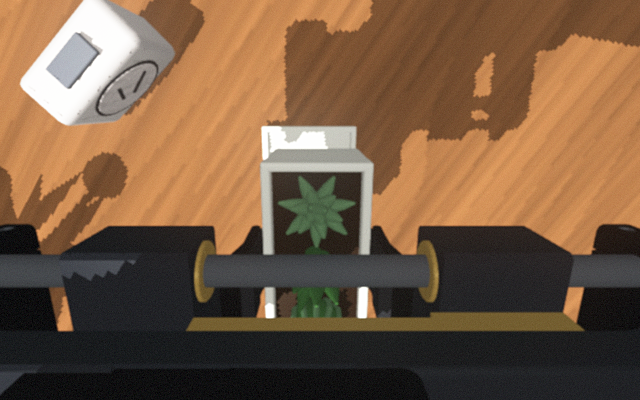

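The saucer (centre col 309) sits slightly left of the held pot (317), matching the pose offset, so I'm correcting by about 5.5 mm in y and 8.5 mm in z while lowering partway.

Call:
servo_tool(increments="0.02 -0.0055 0.0085 0 0.3; 0.03 0 0 0 0.3; 0.02 0 0 0 0.3; 0.01 0 0 0 0.3; 0 0 0 0 0.3; 0 0 0 0 0.3")

```text
clock: 26.7
position: [0.4466, 0.3286, 0.2269]
orientation: [[-0.0, -0.827, -0.563], [0.0, -0.563, 0.827], [-1.0, 0.0, 0.001]]
ft_force: [0.4, -0.9, -3.0]
gripper_width: 0.524
```

Call:
servo_tool(increments="0.008 0 -0.001 0 0.3; 0.004 0 0 0 0.3; 0.002 0 0 0 0.3; 0.001 0 0 0 0.3; 0.001 0 0 0 0.3; 0 0 0 0 0.3")

```text
clock: 27.45
position: [0.4468, 0.3275, 0.2114]
orientation: [[-0.003, -0.826, -0.563], [0.001, -0.563, 0.826], [-1.0, 0.002, 0.002]]
ft_force: [-4.6, -0.7, 9.1]
gripper_width: 0.522
```

Call:
servo_tool(increments="0 0 0 0 0.6; 0 0 0 0 0.7; 0 0 0 0 0.75; 0 0 0 0 0.75; -0.02 0 0 0 0.75; -0.04 0 0 0 0.8; -0.05 0 0 0 1; -0.05 0 0 0 1; -0.05 0 0 0 1; 0 0 0 0 1")

```text
clock: 28.7
position: [0.4536, 0.3273, 0.419]
orientation: [[-0.003, -0.82, -0.572], [0.008, -0.572, 0.82], [-1.0, -0.002, 0.008]]
ft_force: [0.7, -0.3, -0.7]
gripper_width: 0.994
```

Call:
servo_tool(increments="0 0.0116 -0.0526 0 1; 0 0.0116 -0.0526 0 1; 0 0.0116 -0.0526 0 1; 0 0.0116 -0.0526 0 1; 0 0.0116 -0.0526 0 1; 0 0 0 0 1; 0 0 0 0 1")

```text
clock: 29.58
position: [0.5547, 0.0762, 0.4141]
orientation: [[-0.007, -0.824, -0.567], [0.004, -0.567, 0.824], [-1.0, 0.004, 0.007]]
ft_force: [0.7, 0.8, 0.4]
gripper_width: 1.001
```

```bash
python3 shot.py 9
python3 - <<'E'
from h import *
a=vision.get_image('side')[100:350,200:440,::-1];b=vision.get_image('scene')[120:370,170:430,::-1]
cv2.imwrite('pics/s9.png',cv2.resize(np.hstack([a,b]),None,fx=1.6,fy=1.6,interpolation=cv2.INTER_CUBIC))
E
```

```text
29.575 [0.5547 0.0762 0.4141] [[-0.007343671515123034, -0.8235138591370604, -0.5672486177134887], [0.0037849545735875174, -0.5672827417247489, 0.8235143988177303], [-0.9999658717214073, 0.003900608982915571, 0.0072829006589784735]] 1.0013025024384465 [0.6574 0.7636 0.4027]
```

View pics/s9.png

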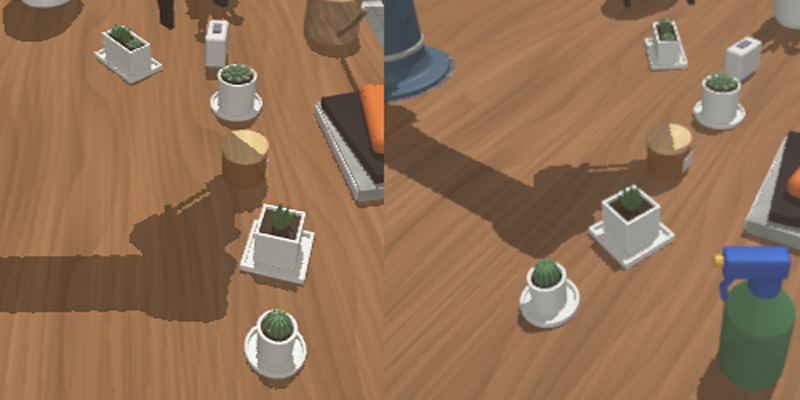

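View pics/w9.png

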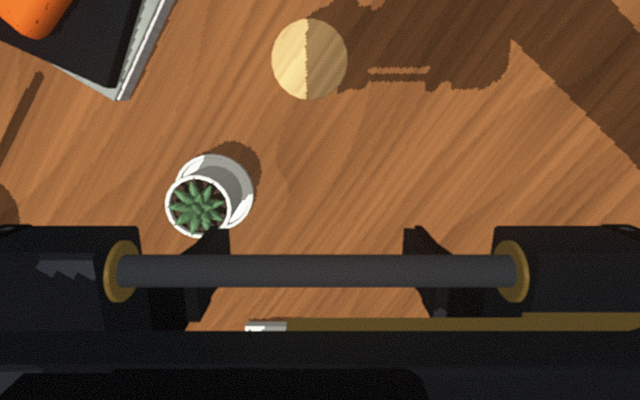

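Side and scene views show all four pots flat in their saucers, with the clock and candle in place. One last overhead look will check the oblong pot and how far the saucers moved.

Call:
servo_tool(increments="-0.01 -0.0116 0.0526 0 1; -0.01 -0.0116 0.0526 0 1; -0.01 -0.0116 0.0526 0 1; 0 -0.0116 0.0526 0 1; 0 -0.0116 0.0526 0 1; 0 0 0.05 0 1; 0 0 0 0 1; 0 0 0 0 1")

```text
clock: 30.72
position: [0.451, 0.358, 0.4282]
orientation: [[-0.027, -0.804, -0.594], [0.018, -0.594, 0.804], [-0.999, 0.011, 0.03]]
ft_force: [0.2, 0.0, 0.1]
gripper_width: 1.0
```

```bash
python3 shot.py 10
```

```text
30.725 [0.451  0.358  0.4282] [[-0.027109422374095398, -0.8042762437489045, -0.5936369285680393], [0.01751902921590902, -0.5941462374217394, 0.8041662341661218], [-0.9994789456681291, 0.011400539405769069, 0.030197100314144205]] 0.9995240499384145 [0.1725 0.047  0.1187]
```

View pics/w10.png

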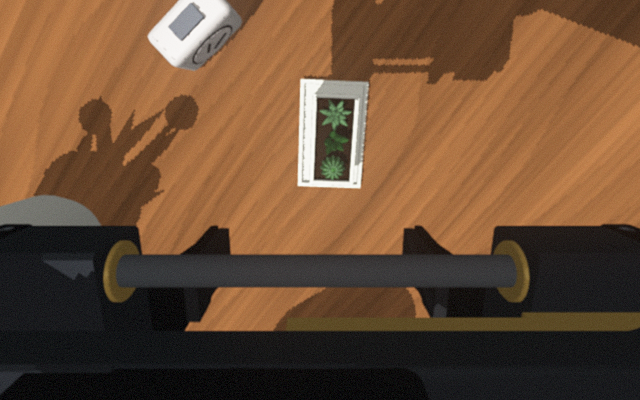

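The oblong pot sits centred inside its saucer (335,133), clear of the rim on every side. I'll do a quick numeric check of the saucer position and hand in.

Run:
```python
from meas import *
print('obl saucer now',*meas(10,(290,70,380,195),.010,150,0),'before [446.3 326.4] 34.1')
from bench import job
print(job.finish_job())
```

```text
obl saucer now [446.1 326.4] [ 75.2 120.9] 34.1 3571 before [446.3 326.4] 34.1
the job is handed in; nothing more can be done
None
```

All four planters are back on their own saucers, placed in the order large round, small round, square, oblong. The job was handed in at about 31 s of the 115 s allowed.

- **Placing:** I lowered each pot until it touched the saucer, with 4 to 9 N upward at the wrist, before opening the gripper. No pot was dropped.
- **Final look:** the side, scene and overhead pictures show the pots upright and flat inside the rims. The clock and candle look undisturbed, though I judged those two by eye only.
- **Saucers:** the oblong saucer measured 0.2 mm from where it started, with the same angle. I did not re-measure the other three; they also look unmoved in the pictures.
- **Corrected on the way:** the arm came up about 9 mm short when carrying the oblong pot, so I corrected it before lowering. No check failed at the end.

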